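# Pass a tray over the spring stop of a packing lane

### The arm

A 6-joint arm with a two-finger parallel gripper is mounted at the origin on the work surface. World frame = base frame: x ahead of the robot, y to its left, z up, the work surface at z = 0. Lengths are in mm, angles in rad, forces in N, time in s.
With the tool pointing down it reaches from about 275 to 750 mm from the base axis. Payload 10.2 kg.
Tool frame: the origin (TCP) lies on the centre line of the jaws, within the pads' length; the fingertips stand 17 mm ahead of it and the grasp point (between the pads) lies 2 mm behind it; z points along the fingers, y is the line along which they close (so a half turn about z gives the same grasp; the last joint's range is limited). The gripper opens to 85 mm and grips with 20 to 120 N. Pads are 22 mm wide; open, the fingers measure 114 mm over their backs; the gripper's body (76 mm by 85 mm) begins 54 mm behind the grasp point. The pads swing forward as they close: fully open they stand 13 mm farther back than shut.
Start: joints at [0.922, 0.313, 1.498, -0, 1.331, -0.223], TCP at [216.864, 478.123, 248.294] pointing down, gripper open.
Joint ranges: [-2.94, 2.94], [-0.97, 2.17], [0.19, 2.56], [-1.23, 4.37], [0.02, 3.11], [-2.88, 2.88]. Speed limits (rad/s): [2.39, 2.39, 3.01, 3.14, 3.14, 3.14].

### API

Orientations are given as a unit quaternion [w, x, y, z].
In Python, from rig import ctrl gives the robot as it stands. The module is installed in compiled form; this text tells all that it offers.
- The arm moves only by the shell command python3 -m jog 'ROWS' [FORCE]. ROWS is JSON, a list of rows, each an object with "delta_pos": the shift along the world's x, y, z in mm, a list of three; "angular": the turn, a rotation vector about the world's x, y, z in rad, a list of three; "fingers": the opening, from 0 (shut) to 1 (fully open). In form: [{"delta_pos": [tx, ty, tz], "angular": [rx, ry, rz], "fingers": fingers}, ...]. A call has 1 to 10 rows; each row is the pose to reach, as a shift and turn from the pose commanded when the call began; what a row does not reach only later rows make up. A row lasts 1/8 s, in which the tool goes at most 62.5 mm and 10.7 degrees, less where a joint would pass 70% of its speed; a pose out of reach is approached as far as the arm can. A call with a gripper value outside its range is refused whole. The fingers move at their own pace and stop on an object; FORCE is the grip in N (left out, the last holds). Time passes only in rows, so rows that repeat a pose let the fingers close. It gives the time, the measured TCP pose, the force, the opening and the grip force at its end, in the units of the state.
- ctrl.sense(): the state, without advancing time (a new reading comes with each control period).
- ctrl.capture(name): name is "side" or "top"; returns a dict with "pixels" (400x640x3 uint8, blue, green, red), "fx", "fy", "cx", "cy" (pixels), "dist" ([k1, k2, p1, p2, k3] as OpenCV has them; the pictures are not rectified), "R" (3x3) and "t" (3): a world point X has camera coordinates R X + t. Camera axes: x right, y down, z forward; pixel columns grow to the right and rows downward; lengths in mm; the calibration is good to about 2 mm. A picture is of the moment at which its call begins. There is no depth.
- ctrl.finish_job(): hands the job in; it is judged then, once.
The state is a dict: "time_s": time; "joints": joint angles; "dq": joint speeds; "tau": joint torques, N m; "eef_pos": TCP position; "ee_rot": TCP orientation; "force": force on the tool from outside, world axes, zero at the start; "wrist_torque": the same for the moment, N m; "grip_width": opening from 0.0 (shut) to 1.0 (fully open); "grip_force": force on a finger pad.
Only numpy, scipy, OpenCV 4.12 (cv2) and the standard library are available. Lean on these libraries where they do the work, as an engineer would, in place of code of your own. Each camera call takes 0.05 s, during which the arm holds its last target. There are 200 camera calls.

### The job

A tray with a shrink-wrapped pack of jars waits behind the spring stop of the slide lane. With one fingertip press the stop's thumb plate down and keep it down while the other finger, reaching inside the tray, pushes the tray's front wall over the stop, then push the tray on along the lane until it rests against the end plate and the stop has sprung back up behind it. Do not lift or tip the tray or the pack, leave the pack in the tray, and do not disturb the things standing beside the lane.

Things in the scene. Friction and masses are not known exactly. Their poses are not given: they have to be found in the camera images.
- lane: Slide lane fixed on the bench: slate-blue steel channel, 460 mm long (its y), 140 mm wide (its x). Trays travel to its -y (roughly the robot's right) on two white runner strips, tops 60 mm above the bench. Origin on the bench under its middle; z up, +x the side away from the robot. Side flanges at |x| = 67 to 70 mm rise 12 mm above the strips.
- lane_end (a point): Point on the inner face of the end plate, the upright plate that closes the lane at its -y end (140 mm wide, its top 44 mm above the strips): mid-width, level with the tops of the strips, 203 mm from the tongue's upstream face. Axes as the lane's.
- stop (a joint): Spring stop, a steel part that moves straight down: 0 = up, 0.017 m = fully down. Its thumb plate carries a tongue standing in the lane in front of the waiting tray's near (-x) corner, 12 mm above the strips when up. Pressed 0.013 m or more it lets a tray pass; a tray over the tongue keeps it down (0.012 m). Light spring: 1.5 N to start, 2.5 N fully down; let go, it springs up.
- stop_plate (a point): Middle of the top of the stop's thumb plate (moves with it). Plate 30 mm (lane x) by 68 mm (lane y), 4 mm thick, its top 34 mm above the strips when up. It lies beside the lane outside the -x flange, 88 mm from the lane's middle line, along the waiting tray's front corner. Nothing stands over it, nor beside the lane downstream of it.
- stop_tongue (a point): Middle of the upstream (+y) top edge of the stop's tongue, which faces the waiting tray (moves with the stop). The tongue is 10 mm thick along lane y and reaches 27 mm into the lane from the -x flange; it lies 28 mm towards -y of the thumb plate's middle.
- tray: Open grey plastic tray, 130 mm (x) by 180 mm (y) by 45 mm high, walls and floor 4 mm, 0.3 kg, loose on the strips with 2 mm play to each flange. Origin at the centre of its underside, axes as the lane's; front wall at -y. It starts with the front wall 3 to 18 mm short of the tongue.
- tray_front (a point): Middle of the lower edge of the tray's front wall, on the outer face, at the underside. The wall's inner face is 4 mm towards the tray's +y; at least 70 mm of empty tray floor lie behind it.
- pack: Shrink-wrapped pack of six dark jars with white labels and black caps on a card, standing loose in the rear (+y) part of the tray: 118 mm (x) by 80 mm (y) by 61 mm high, about 0.55 kg. Origin at the centre of its underside.
- jar_a: Loose jar standing on the bench beyond the lane (its +x side), 38 mm across, 58 mm high; leave alone. Origin at the centre of its underside.
- jar_b: Second such jar, also beyond the lane; leave alone. Origin at the centre of its underside.
- tape: Roll of brown packing tape lying flat beyond the lane, 100 mm across, 48 mm high; leave alone. Origin at the centre of its underside.
- carton: Closed cardboard carton beyond the lane, 110 by 150 by 85 mm high; leave alone. Origin at the centre of its underside.
Not all that is in view belongs to the job. Several things have the shape of the tray; the one meant has the colours described above. What is shaped like the pack but purple is not meant.

How it is judged (in metres and radians):
On the way, in this order (a step that is already met when the one before it is completed fails the run):
1. a finger holds the stop down while the tray still waits behind it (value of joint stop above 0.011 m and contact force between the fingers and stop above 0.3 N and y of tray_front in the frame of lane above 0 m), for 0.1 s.
2. the tray's front has slid over the stop with a finger still holding it down (y of tray_front in the frame of lane below -0.003 m and value of joint stop above 0.01 m and contact force between the fingers and stop above 0.2 N).
At the end, for the whole second after the job is handed in: The tray lies flat on the strips between the flanges with its front within 8 mm of the end plate, at rest; the stop is up again behind it (within 3 mm of its upper end); the pack stands upright on the tray's floor (y of tray_front in the frame of lane_end between -0.004 and 0.008 m and x of tray in the frame of lane between -0.006 and 0.006 m and z of tray in the frame of lane between 0.057 and 0.063 m and angle between tray's own z axis and vertical below 0.04 rad and value of joint stop below 0.003 m and linear speed of each of tray, pack below 0.01 m/s and angle between pack's own z axis and vertical below 0.06 rad and z of pack in the frame of tray below 0.009 m); the robot touches nothing.
It fails at once if the tray is lifted (more than 8 mm) or tipped (more than 7 degrees) (height (world z) of tray above 0.068 m or angle between tray's own z axis and vertical above 0.12 rad).
It fails at once if the pack is lifted (more than 10 mm) or tipped (more than 10 degrees) (height (world z) of pack above 0.074 m or angle between pack's own z axis and vertical above 0.17 rad).
It fails at once if a thing beside the lane is moved more than 20 mm or knocked over (distance of any of jar_a, jar_b, tape, carton from where it was at the start of the episode above 0.02 m or angle between any of jar_a, jar_b, tape, carton's own z axis and vertical above 0.3 rad).
It also fails if it takes over 42 s, if anything falls off the work surface, if the arm or the gripper's body presses on something with over 40 N, if the wrist force passes 120 N, or if a joint passes its speed limit or range.

## Working session

There is one attempt and no reset: what is moved stays moved. The work goes in short steps, Python scripts to look and compute and a shell command to move; the robot and the scene stay as the last step left them, time stands still between calls to the robot, and variables do not carry over. Pictures are saved under pics/ and viewed, at most 10 in all, crops included, and the job is handed in when it is done.

```bash
mkdir -p pics; python3 - <<'E'
from rig import ctrl
import cv2,pickle
d={}
for n in("side","top"):
    c=ctrl.capture(n); d[n]=c; cv2.imwrite(f"pics/{n}0.png",c["pixels"])
    print(n,c["fx"],c["R"],c["t"],c["dist"])
pickle.dump(d,open("c0.pkl","wb"))
print(ctrl.sense())
E
```

```text
side 371.8866485610116 [[ 9.93702798e-01 -1.12047608e-01  2.86470159e-04]
 [-7.93443779e-02 -7.05472321e-01 -7.04282098e-01]
 [ 7.91152213e-02  6.99824362e-01 -7.09920167e-01]] [-522.7600967   137.96778178  802.61559143] [-0.09014912  0.          0.          0.          0.        ]
top 411.70417039001 [[-1.32248591e-04 -9.99993196e-01 -3.68644476e-03]
 [-9.91618168e-01  6.07438612e-04 -1.29201549e-01]
 [ 1.29202909e-01  3.63845888e-03 -9.91611501e-01]] [106.85025313 542.34283316 935.36834083] [0.02860391 0.         0.         0.         0.        ]
{'time_s': 0.1, 'joints': array([ 9.21628928e-01,  3.13382694e-01,  1.49837294e+00, -1.65273231e-05,
        1.33100724e+00, -2.23394496e-01]), 'dq': array([-0.00059972, -0.00050779, -0.002582  , -0.00074405, -0.00071391,
        0.00011391]), 'tau': array([ 3.34771488e-03, -4.12900472e+01, -2.60141122e+01, -1.12258554e-04,
        3.06962058e-03, -2.39069880e-05]), 'eef_pos': array([216.71496836, 477.94444282, 247.79365098]), 'ee_rot': array([-2.39976434e-04,  2.11280107e-01,  9.77425380e-01, -5.33693545e-04]), 'force': array([-0.16016774, -0.40747725, -0.06136998]), 'wrist_torque': array([ 0.03052243,  0.01459489, -0.04624976]), 'grip_force': 0.0, 'grip_width': 0.9966454868632423}
```

View pics/top0.png

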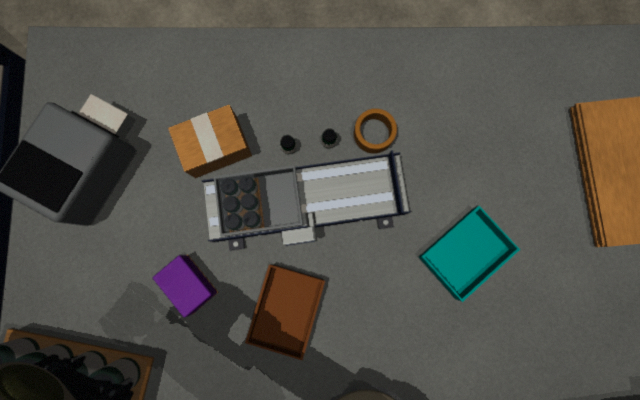

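View pics/side0.png

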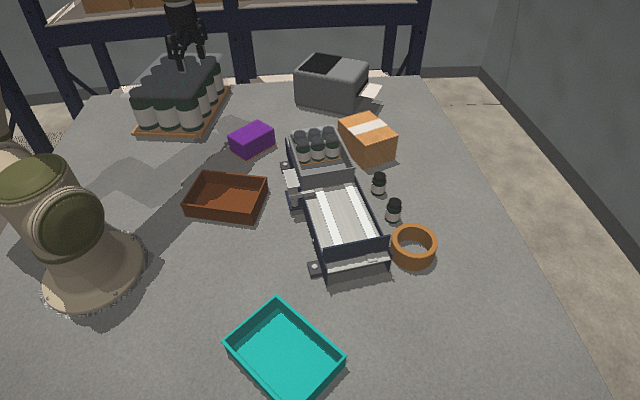

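The top view shows the lane from (208,215) to (405,183). Tray candidates are the grey one in the lane (260,200), the brown one (287,310) and the teal one (468,252). Pack candidates are the dark jars on card (240,203) and the purple block (183,285). By the description I choose the grey tray and the dark jars. The thumb plate is at about (298,235). Next I check this in a close crop.

```bash
python3 - <<'E'
import cv2,pickle
d=pickle.load(open("c0.pkl","rb"))
p=d["top"]["pixels"][145:250,195:415]
a=cv2.resize(p,None,fx=3.6,fy=3.6,interpolation=cv2.INTER_CUBIC)
cv2.imwrite("pics/crop_top.png",cv2.convertScaleAbs(a,alpha=1.5))
p=d["side"]["pixels"][120:290,265:405]
a=cv2.resize(p,None,fx=3.5,fy=3.5,interpolation=cv2.INTER_CUBIC)
cv2.imwrite("pics/crop_side.png",cv2.convertScaleAbs(a,alpha=1.3))
E
```

```text
(no output)
```

View pics/crop_top.png

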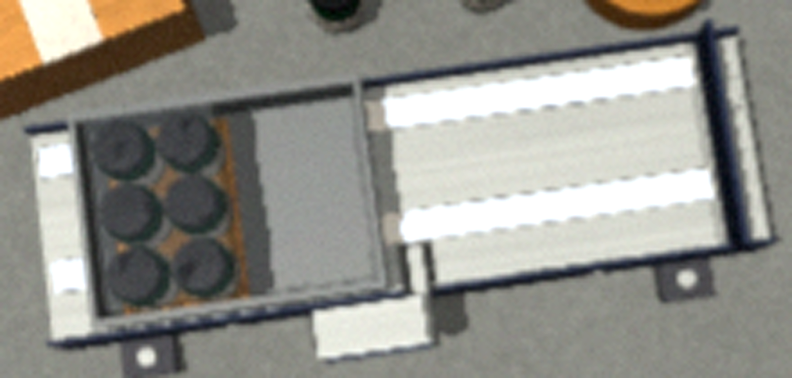

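View pics/crop_side.png

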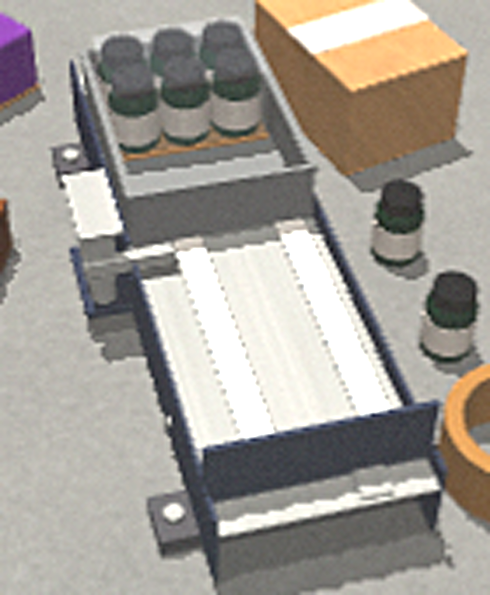

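```bash
cat > fit.py <<'E'
import numpy as np,cv2
from scipy.optimize import least_squares
def proj(c,X):
    K=np.array([[c["fx"],0,c["cx"]],[0,c["fy"],c["cy"]],[0,0,1.]])
    return cv2.projectPoints(np.float64(X),cv2.Rodrigues(np.float64(c["R"]))[0],np.float64(c["t"]),K,np.float64(c["dist"]))[0][:,0]
E
python3 - <<'E'
from fit import *
import pickle
d=pickle.load(open("c0.pkl","rb"))
# (U,V, x, kind, off, z)
T=[(313,315,-73,'p',34,94),(320,358,-103,'p',34,94),(432,345,-103,'p',-34,94),(430,298,-73,'p',-34,94),
(702,30,70,'e',0,104),(732,245,-70,'e',0,104),(360,82,65,'t',0,105),(385,290,-65,'t',0,105),(72,122,65,'t',180,105),(98,325,-65,'t',180,105),
(25,130,70,'l',230,72),(52,345,-70,'l',230,72),(775,240,-70,'l',-230,72)]
S=[(63,175,-103,'p',34,94),(110,168,-73,'p',34,94),(78,240,-103,'p',-34,94),(122,232,-73,'p',-34,94),(205,445,-70,'e',0,104),(437,401,70,'e',0,104),(127,195,-65,'t',0,105),(313,170,65,'t',0,105)]
def px(L,s,o): return np.array([[(a[0]+.5)/s-.5+o[0],(a[1]+.5)/s-.5+o[1]] for a in L])
PT=px(T,3.6,(195,145));PS=px(S,3.5,(265,120))
def W(q,L):
    x,y,a,yt,f=q[:5]; o=[]
    for _,_,lx,k,off,z in L:
        ly=off+{'p':yt+28,'e':yt-203,'t':yt+f,'l':0}[k]
        o.append([x+lx*np.cos(a)-ly*np.sin(a),y+lx*np.sin(a)+ly*np.cos(a),z])
    return np.array(o)
def res(q,m):
    r=[]
    if m&1:r.append(proj(d["top"],W(q,T))-PT)
    if m&2:r.append(proj(d["side"],W(q,S))-PS)
    return np.vstack(r).ravel()
for m in(1,2,3):
    s=least_squares(res,[450,100,0,0,10],args=(m,),loss='soft_l1')
    print(m,s.x.round(4));r=res(s.x,m).reshape(-1,2)
    if m==3:print(r.round(1).tolist()); np.save("q.npy",s.x)
E
```

```text
1 [5.501093e+02 1.361091e+02 1.440000e-01 1.457700e+00 1.235620e+01]
2 [ 5.501299e+02  1.355143e+02  1.270730e+01 -4.202000e-01  1.508900e+01]
3 [5.500558e+02 1.361132e+02 1.428000e-01 4.212000e-01 1.347080e+01]
[[0.3, -0.5], [0.1, 1.1], [-0.1, 0.3], [-1.5, -0.2], [1.6, -2.4], [3.9, -0.1], [0.4, -1.0], [1.5, -0.7], [-0.7, -0.7], [-1.3, 1.5], [0.1, -0.1], [-0.8, 1.1], [1.1, 1.1], [-0.5, -0.3], [-1.8, -0.3], [0.2, -0.6], [0.4, -0.6], [-1.2, 0.4], [0.4, -0.9], [0.4, 0.5], [0.6, -1.2]]
```

```bash
python3 -m jog '[{"delta_pos":[36,-39,0],"angular":[0,0,-0.125],"fingers":1},{"delta_pos":[73,-79,0],"angular":[0,0,-0.25],"fingers":1},{"delta_pos":[109,-118,0],"angular":[0,0,-0.375],"fingers":1},{"delta_pos":[146,-158,0],"angular":[0,0,-0.5],"fingers":1},{"delta_pos":[182,-197,0],"angular":[0,0,-0.625],"fingers":1},{"delta_pos":[218,-236,0],"angular":[0,0,-0.75],"fingers":1},{"delta_pos":[255,-276,0],"angular":[0,0,-0.875],"fingers":1},{"delta_pos":[291,-315,-30],"angular":[0,0,-1.002],"fingers":1},{"delta_pos":[291,-315,-80],"angular":[0,0,-1.002],"fingers":1},{"delta_pos":[291,-315,-100],"angular":[0,0,-1.002],"fingers":1}]' 20
python3 -m jog '[{"delta_pos":[0,0,0],"angular":[0,0,0],"fingers":1},{"delta_pos":[0,0,0],"angular":[0,0,0],"fingers":1}]'
python3 - <<'E'
from rig import ctrl
import cv2,pickle
d={}
ims=[]
for n in("side","top"):
    c=ctrl.capture(n); d[n]=c
pickle.dump(d,open("c1.pkl","wb"))
a=cv2.resize(d["side"]["pixels"][90:260,240:430],None,fx=2,fy=2,interpolation=cv2.INTER_CUBIC)
b=cv2.resize(d["top"]["pixels"][120:290,195:395],None,fx=2,fy=2,interpolation=cv2.INTER_CUBIC)
cv2.imwrite("pics/m1.png",cv2.convertScaleAbs(cv2.hconcat([a,b]),alpha=1.4))
s=ctrl.sense();print(s["eef_pos"],s["ee_rot"],s["force"],s["time_s"])
E
```

```text
time_s: 1.35
eef_pos: [506.8, 162.3, 145.3]
ee_rot: [-0.002, 0.655, 0.755, -0.002]
force: [0.2, -0.7, -0.1]
grip_width: 0.999
grip_force: 0.0
time_s: 1.6
eef_pos: [508.3, 163.3, 149.4]
ee_rot: [0.001, 0.655, 0.756, 0.001]
force: [-0.1, 0.6, 0.1]
grip_width: 1.002
grip_force: 0.0
[508.34366863 163.30720609 149.5106086 ] [7.47437486e-04 6.54688138e-01 7.55898325e-01 7.77948810e-04] [-0.11467871 -0.61691061  0.61899218] 1.7
```

View pics/m1.png

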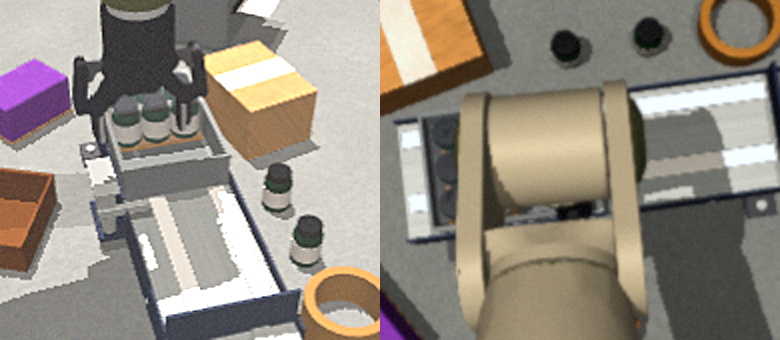

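The side view (left half) shows the fingertips at about (97,118) and (186,133) in the mosaic. One is over the thumb plate side and the other over the empty tray floor. I compare these with the predicted projections.

```bash
python3 - <<'E'
from fit import *
import pickle
c=pickle.load(open("c1.pkl","rb"))["side"]
p=np.array([508.3,163.3]);u=np.array([np.cos(.143),np.sin(.143)])
for tz in(4,10,17):
  P=[[*(p+s*50*u),149.5-tz] for s in(-1,1)]
  print(tz,((proj(c,P)-[240,90])*2).round(0).tolist())
E
```

```text
4 [[98.0, 137.0], [183.0, 124.0]]
10 [[99.0, 142.0], [183.0, 128.0]]
17 [[99.0, 146.0], [183.0, 133.0]]
```

```bash
python3 -m jog '[{"delta_pos":[0,0,-15],"angular":[0,0,0],"fingers":1},{"delta_pos":[0,0,-28],"angular":[0,0,0],"fingers":1},{"delta_pos":[0,0,-28],"angular":[0,0,0],"fingers":1}]'
python3 -m jog '[{"delta_pos":[0,0,-6],"angular":[0,0,0],"fingers":1},{"delta_pos":[0,0,-12],"angular":[0,0,0],"fingers":1},{"delta_pos":[0,0,-12],"angular":[0,0,0],"fingers":1},{"delta_pos":[0,0,-12],"angular":[0,0,0],"fingers":1}]'
python3 -m jog '[{"delta_pos":[0,0,-6],"angular":[0,0,0],"fingers":1},{"delta_pos":[0,0,-10],"angular":[0,0,0],"fingers":1},{"delta_pos":[0,0,-10],"angular":[0,0,0],"fingers":1},{"delta_pos":[0,0,-10],"angular":[0,0,0],"fingers":1}]'
python3 - <<'E'
from rig import ctrl
import cv2,pickle
c=ctrl.capture("side"); pickle.dump(c,open("c2.pkl","wb"))
a=cv2.resize(c["pixels"][120:220,260:370],None,fx=6,fy=6,interpolation=cv2.INTER_CUBIC)
cv2.imwrite("pics/m2.png",cv2.convertScaleAbs(a,alpha=1.5))
s=ctrl.sense();print(s["eef_pos"],s["force"],s["wrist_torque"],s["time_s"])
E
```

```text
time_s: 2.08
eef_pos: [507.2, 163.1, 118.9]
ee_rot: [-0.001, 0.655, 0.756, -0.001]
force: [0.3, -0.2, -0.2]
grip_width: 0.998
grip_force: 0.0
time_s: 2.58
eef_pos: [508.0, 163.1, 108.4]
ee_rot: [0.0, 0.655, 0.756, 0.0]
force: [-0.8, -0.5, 0.3]
grip_width: 0.999
grip_force: 0.0
time_s: 3.08
eef_pos: [507.9, 163.1, 98.3]
ee_rot: [0.0, 0.655, 0.756, 0.0]
force: [-0.2, 1.1, 0.1]
grip_width: 0.998
grip_force: 0.0
[507.90328453 163.14176003  98.35296735] [ 0.80620822  0.12316786 -0.19968931] [-0.00186371 -0.02645006 -0.05650164] 3.125
```

View pics/m2.png

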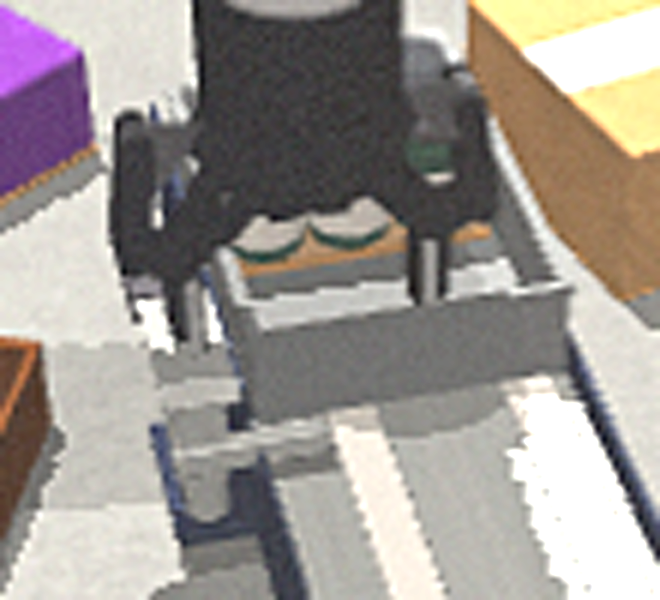

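Finger A stands over the thumb plate, its tip at about (195,343) in the crop. Finger B is inside the tray behind the front wall at (430,300). There is no spring force yet, so the stop is not pressed, and the tip offset may be smaller when the gripper is open. I go lower in steps.

```bash
python3 - <<'E'
from fit import *
import pickle
c=pickle.load(open("c2.pkl","rb"))
p=np.array([507.9,163.1]);u=np.array([np.cos(.143),np.sin(.143)])
for tz in(4,10,17): print(tz,((proj(c,[[*(p-50*u),98.3-tz]])-[260,120])*6).round(0).tolist())
E
python3 -m jog '[{"delta_pos":[0,0,-4],"angular":[0,0,0],"fingers":1},{"delta_pos":[0,0,-8],"angular":[0,0,0],"fingers":1},{"delta_pos":[0,0,-8],"angular":[0,0,0],"fingers":1},{"delta_pos":[0,0,-8],"angular":[0,0,0],"fingers":1}]'
python3 - <<'E'
from rig import ctrl
import numpy as np
for i in range(4):
  ctrl.capture("top"); s=ctrl.sense();print(s["eef_pos"].round(1),s["force"].round(2),s["wrist_torque"].round(2))
E
```

```text
4 [[183.0, 335.0]]
10 [[184.0, 347.0]]
17 [[185.0, 360.0]]
time_s: 3.62
eef_pos: [507.9, 163.1, 90.4]
ee_rot: [0.0, 0.655, 0.756, -0.0]
force: [0.1, -0.4, 2.1]
grip_width: 0.998
grip_force: 1.0
[507.9 163.1  90.4] [1.16 0.1  1.65] [-0.    0.03  0.02]
[507.9 163.1  90.4] [ 0.95 -0.45  1.63] [ 0.02  0.01 -0.02]
[507.9 163.1  90.4] [ 0.7  -0.05  1.83] [ 0.    0.04 -0.05]
[507.9 163.1  90.4] [-0.13  0.39  2.78] [-0.03  0.02  0.01]
```

```bash
python3 -m jog '[{"delta_pos":[0,0,-3],"angular":[0,0,0],"fingers":1},{"delta_pos":[0,0,-6],"angular":[0,0,0],"fingers":1},{"delta_pos":[0,0,-6],"angular":[0,0,0],"fingers":1}]'
for k in 1 2 3; do python3 -m jog '[{"delta_pos":[0,0,-1],"angular":[0,0,0],"fingers":1},{"delta_pos":[0,0,-1],"angular":[0,0,0],"fingers":1}]' | grep -E 'eef|force'; done
python3 - <<'E'
from rig import ctrl
import cv2,pickle
for i in range(3):
  c=ctrl.capture("side"); s=ctrl.sense();print(s["eef_pos"].round(1),s["force"].round(2))
a=cv2.resize(c["pixels"][120:220,260:370],None,fx=6,fy=6,interpolation=cv2.INTER_CUBIC)
cv2.imwrite("pics/m3.png",cv2.convertScaleAbs(a,alpha=1.5))
E
```

```text
time_s: 4.2
eef_pos: [507.8, 163.1, 84.0]
ee_rot: [-0.0, 0.655, 0.756, -0.0]
force: [1.3, -0.2, 2.4]
grip_width: 0.999
grip_force: 1.1
eef_pos: [507.9, 163.1, 83.3]
force: [0.6, -0.4, 1.9]
grip_force: 1.2
eef_pos: [507.9, 163.1, 82.3]
force: [0.5, -0.8, 2.6]
grip_force: 1.2
eef_pos: [507.9, 163.1, 81.2]
force: [0.1, -0.8, 2.7]
grip_force: 1.2
[507.9 163.1  81.3] [ 0.78 -0.53  3.62]
[507.9 163.1  81.3] [-0.28  0.1   2.75]
[507.9 163.1  81.3] [-0.42 -0.21  2.  ]
```

View pics/m3.png

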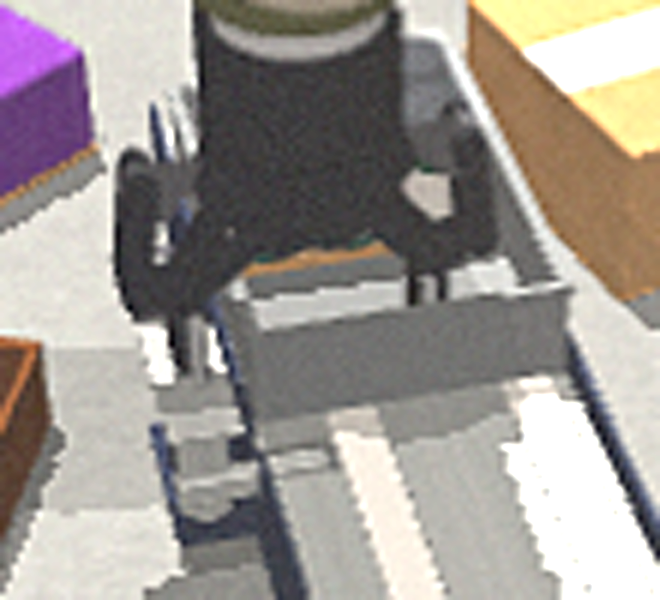

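The tongue has clearly sunk: its edge went from about (235,437) to (300,458), roughly 14 mm. Finger A is on the plate and finger B is inside the tray. I go down one more millimetre to test for the bottom.

```bash
python3 -m jog '[{"delta_pos":[0,0,-1],"angular":[0,0,0],"fingers":1},{"delta_pos":[0,0,-1],"angular":[0,0,0],"fingers":1},{"delta_pos":[0,0,-1],"angular":[0,0,0],"fingers":1}]' | grep -E 'eef|force'; python3 - <<'E'
from rig import ctrl
for i in range(4):
  ctrl.capture("side"); s=ctrl.sense();print(s["eef_pos"].round(1),s["force"].round(2))
E
```

```text
eef_pos: [507.9, 163.1, 80.8]
force: [-1.8, -0.3, 7.3]
grip_force: 3.9
[507.9 163.1  80.8] [-2.14 -0.1   7.05]
[507.9 163.1  80.8] [-0.55 -0.11  7.49]
[507.9 163.1  80.7] [-1.46 -0.63  7.46]
[507.9 163.1  80.8] [-0.66 -0.25  8.27]
```

Forces jump to 7 N, so the stop is bottomed at 17 mm, which puts the open tips about 4 mm ahead of the TCP. I back off 1.5 mm and push along the lane's -y direction, (0.1425, -0.990).

```bash
python3 -m jog '[{"delta_pos":[0,0,1.5],"angular":[0,0,0],"fingers":1},{"delta_pos":[0,0,1.5],"angular":[0,0,0],"fingers":1},{"delta_pos":[0.4,-3,1.5],"angular":[0,0,0],"fingers":1},{"delta_pos":[0.9,-6,1.5],"angular":[0,0,0],"fingers":1},{"delta_pos":[1.3,-9,1.5],"angular":[0,0,0],"fingers":1},{"delta_pos":[1.7,-12,1.5],"angular":[0,0,0],"fingers":1},{"delta_pos":[2.2,-15,1.5],"angular":[0,0,0],"fingers":1},{"delta_pos":[2.6,-18,1.5],"angular":[0,0,0],"fingers":1}]' | grep -E 'eef|force'
python3 -m jog '[{"delta_pos":[0.4,-3,0],"angular":[0,0,0],"fingers":1},{"delta_pos":[0.9,-6,0],"angular":[0,0,0],"fingers":1},{"delta_pos":[1.3,-9,0],"angular":[0,0,0],"fingers":1},{"delta_pos":[1.7,-12,0],"angular":[0,0,0],"fingers":1},{"delta_pos":[2.2,-15,0],"angular":[0,0,0],"fingers":1}]' | grep -E 'eef|force'
python3 - <<'E'
from rig import ctrl
import cv2,pickle
c=ctrl.capture("side"); s=ctrl.sense();print(s["eef_pos"].round(1),s["force"].round(2),s["time_s"])
a=cv2.resize(c["pixels"][120:220,260:370],None,fx=6,fy=6,interpolation=cv2.INTER_CUBIC)
cv2.imwrite("pics/m4.png",cv2.convertScaleAbs(a,alpha=1.5))
E
```

```text
eef_pos: [510.3, 145.7, 81.7]
force: [-0.3, 5.9, 3.5]
grip_force: 3.6
eef_pos: [512.4, 130.8, 81.7]
force: [-1.4, 6.9, 3.6]
grip_force: 3.7
[512.5 130.4  81.7] [-0.63  5.03  3.79] 7.35
```

View pics/m4.png

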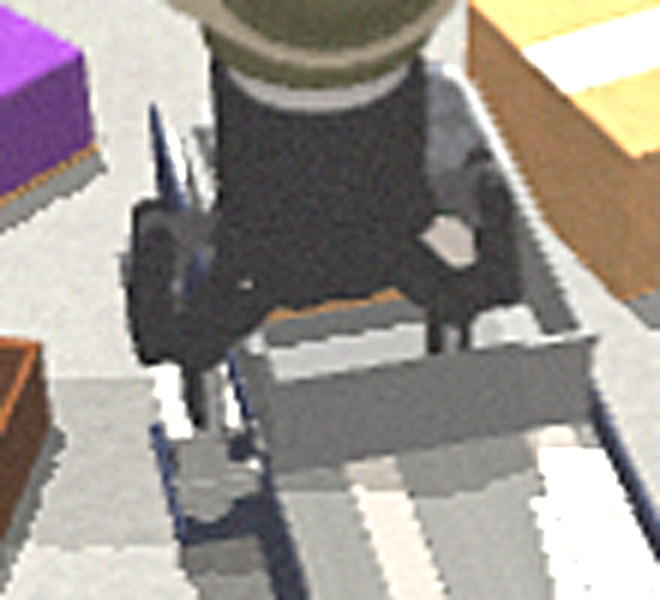

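The tray's front wall now covers the tongue (wall foot at about (285,468)) and finger A still holds the plate down. I keep pushing.

```bash
python3 -m jog '[{"delta_pos":[0.7,-5,0],"angular":[0,0,0],"fingers":1},{"delta_pos":[1.6,-11,0],"angular":[0,0,0],"fingers":1},{"delta_pos":[2.6,-18,0],"angular":[0,0,0],"fingers":1},{"delta_pos":[3.7,-26,0],"angular":[0,0,0],"fingers":1},{"delta_pos":[4.9,-34,0],"angular":[0,0,0],"fingers":1},{"delta_pos":[6,-42,0],"angular":[0,0,0],"fingers":1},{"delta_pos":[7.2,-50,0],"angular":[0,0,0],"fingers":1},{"delta_pos":[8.4,-58,0],"angular":[0,0,0],"fingers":1},{"delta_pos":[9.5,-66,0],"angular":[0,0,0],"fingers":1},{"delta_pos":[10.7,-74,0],"angular":[0,0,0],"fingers":1}]' | grep -E 'eef|force'
python3 -m jog '[{"delta_pos":[1.2,-8,0],"angular":[0,0,0],"fingers":1},{"delta_pos":[2.3,-16,0],"angular":[0,0,0],"fingers":1},{"delta_pos":[3.5,-24,0],"angular":[0,0,0],"fingers":1},{"delta_pos":[4.6,-32,0],"angular":[0,0,0],"fingers":1},{"delta_pos":[5.8,-40,0],"angular":[0,0,0],"fingers":1},{"delta_pos":[6.9,-48,0],"angular":[0,0,0],"fingers":1},{"delta_pos":[8.1,-56,0],"angular":[0,0,0],"fingers":1},{"delta_pos":[9.2,-64,0],"angular":[0,0,0],"fingers":1},{"delta_pos":[10.4,-72,0],"angular":[0,0,0],"fingers":1},{"delta_pos":[11.5,-80,0],"angular":[0,0,0],"fingers":1}]' | grep -E 'eef|force'
python3 -m jog '[{"delta_pos":[0.9,-6,0],"angular":[0,0,0],"fingers":1},{"delta_pos":[1.7,-12,0],"angular":[0,0,0],"fingers":1},{"delta_pos":[2.2,-15,0],"angular":[0,0,0],"fingers":1},{"delta_pos":[2.6,-18,0],"angular":[0,0,0],"fingers":1},{"delta_pos":[2.9,-20,0],"angular":[0,0,0],"fingers":1},{"delta_pos":[3.2,-22,0],"angular":[0,0,0],"fingers":1}]' | grep -E 'time|eef|force'
```

```text
eef_pos: [523.2, 56.5, 81.7]
force: [-1.4, 6.0, 2.9]
grip_force: 3.0
eef_pos: [534.7, -23.4, 81.7]
force: [-0.0, 5.7, 4.2]
grip_force: 3.2
time_s: 10.6
eef_pos: [537.9, -45.1, 81.7]
force: [-1.1, 6.7, 4.0]
grip_force: 3.2
```

```bash
python3 -m jog '[{"delta_pos":[0.3,-2,0],"angular":[0,0,0],"fingers":1},{"delta_pos":[0.6,-4,0],"angular":[0,0,0],"fingers":1},{"delta_pos":[0.9,-6,0],"angular":[0,0,0],"fingers":1}]' | grep -E 'eef|force'
for k in 1 2 3 4 5 6; do python3 -m jog '[{"delta_pos":[0.15,-1,0],"angular":[0,0,0],"fingers":1},{"delta_pos":[0.15,-1,0],"angular":[0,0,0],"fingers":1}]' | grep -E 'eef|force: \['; done
```

```text
eef_pos: [538.8, -51.1, 81.7]
force: [-0.5, 6.9, 4.2]
grip_force: 3.2
eef_pos: [538.9, -52.2, 81.7]
force: [-1.2, 5.3, 3.9]
eef_pos: [539.0, -52.7, 81.7]
force: [-1.3, 8.6, 5.0]
eef_pos: [539.0, -53.1, 81.7]
force: [-1.7, 11.6, 5.7]
eef_pos: [539.0, -53.1, 81.7]
force: [-3.2, 18.4, 8.0]
eef_pos: [539.0, -53.2, 81.7]
force: [-2.7, 23.7, 8.5]
eef_pos: [539.0, -53.3, 81.7]
force: [-3.6, 29.6, 10.3]
```

The tray is firmly against the end plate. I back off and lift.

```bash
python3 -m jog '[{"delta_pos":[-0.5,3.5,0],"angular":[0,0,0],"fingers":1},{"delta_pos":[-1,7,0],"angular":[0,0,0],"fingers":1},{"delta_pos":[-1,7,0],"angular":[0,0,0],"fingers":1}]' | grep -E 'eef|force: \['
python3 -m jog '[{"delta_pos":[0,0,8],"angular":[0,0,0],"fingers":1},{"delta_pos":[0,0,20],"angular":[0,0,0],"fingers":1},{"delta_pos":[0,0,50],"angular":[0,0,0],"fingers":1},{"delta_pos":[0,0,100],"angular":[0,0,0],"fingers":1},{"delta_pos":[-40,0,150],"angular":[0,0,0],"fingers":1},{"delta_pos":[-90,-20,170],"angular":[0,0,0],"fingers":1},{"delta_pos":[-140,-40,170],"angular":[0,0,0],"fingers":1},{"delta_pos":[-180,-60,170],"angular":[0,0,0],"fingers":1},{"delta_pos":[-180,-60,170],"angular":[0,0,0],"fingers":1},{"delta_pos":[-180,-60,170],"angular":[0,0,0],"fingers":1}]' | grep -E 'time|eef|force: \['
python3 - <<'E'
from rig import ctrl
import cv2
c=ctrl.capture("side");t=ctrl.capture("top")
a=cv2.resize(c["pixels"][110:290,255:405],None,fx=2.2,fy=2.2,interpolation=cv2.INTER_CUBIC)
b=cv2.resize(t["pixels"][130:260,205:415],None,fx=2.2,fy=2.2,interpolation=cv2.INTER_CUBIC)
b=cv2.copyMakeBorder(b,0,a.shape[0]-b.shape[0],0,0,cv2.BORDER_CONSTANT)
cv2.imwrite("pics/m5.png",cv2.convertScaleAbs(cv2.hconcat([a,b]),alpha=1.4))
E
```

```text
eef_pos: [538.7, -51.0, 81.5]
force: [0.3, 0.7, -0.1]
time_s: 14.1
eef_pos: [359.4, -111.0, 252.5]
force: [-0.2, -0.1, 0.4]
```

View pics/m5.png

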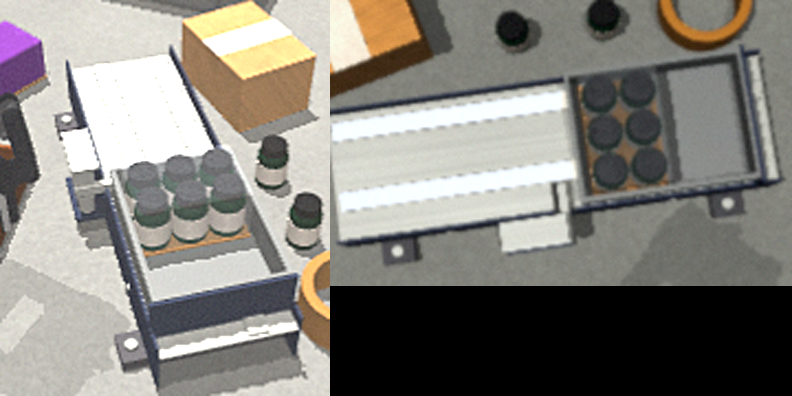

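The tray's front is against the end plate (top view, about (750,120)). The stop is up behind it (tongue at (560,195), plate at (535,233)), the pack stands upright, and the neighbouring things are untouched. I hand the job in.

```bash
python3 -c "
from rig import ctrl
print(ctrl.finish_job())"
```

```text
the job is handed in; nothing more can be done
None
```

The job is handed in: the final pictures show the tray against the end plate, the stop up again behind it, the pack upright in the tray and the things beside the lane undisturbed, but the hand-in call returned no verdict.

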